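# Switch on the drilling corner in order

### The arm

A 6-joint arm with a two-finger parallel gripper is mounted at the origin on the work surface. World frame = base frame: x ahead of the robot, y to its left, z up, the work surface at z = 0. Lengths are in mm, angles in rad, forces in N, time in s.
With the tool pointing down it reaches from about 275 to 750 mm from the base axis. Payload 10.2 kg.
Tool frame: the origin (TCP) lies where the fingers leave the gripper's body, on its centre line; the fingertips stand 73 mm ahead of it and the grasp point (between the pads) lies 54 mm ahead of it; z points along the fingers, y is the line along which they close (so a half turn about z gives the same grasp; the last joint's range is limited). The gripper opens to 85 mm and grips with 20 to 120 N. Pads are 22 mm wide; open, the fingers measure 114 mm over their backs; the gripper's body (76 mm by 85 mm) begins 54 mm behind the grasp point. The pads swing forward as they close: fully open they stand 13 mm farther back than shut.
Start: joints at [1.048, 0.313, 1.498, -0, 1.331, -0.223], TCP at [155.061, 501.585, 303.894] pointing down, gripper open.
Joint ranges: [-2.94, 2.94], [-0.97, 2.17], [0.19, 2.56], [-1.23, 4.37], [0.02, 3.11], [-2.88, 2.88]. Speed limits (rad/s): [2.39, 2.39, 3.01, 3.14, 3.14, 3.14].

### API

Orientations are given as a unit quaternion [w, x, y, z].
In Python, from rig import ctrl gives the robot as it stands.
- The arm moves only by the shell command python3 -m creep 'ROWS' [OPENING] [FORCE]. ROWS is JSON, a list that holds one entry, the list of rows, each a list of 6 numbers: the shift along the world's x, y, z in units of 25 mm (1.0 is 25 mm), then the turn, a rotation vector about the world's x, y, z in units of 5 degrees (1.0 is 5 degrees). In form: [[[x, y, z, ax, ay, az], ...]]. A call has 1 to 20 rows; each row is the pose to reach, as a shift and turn from the pose commanded when the call began; what a row does not reach only later rows make up. A row lasts 1/12 s, in which the tool goes at most 41.7 mm and 7.16 degrees, less where a joint would pass 70% of its speed; a pose out of reach is approached as far as the arm can. A call with a gripper value outside its range is refused whole. OPENING is the finger opening in mm, from 0 to 85.4, set as the call begins (- or left out, the last holds). The fingers move at their own pace and stop on an object; FORCE is the grip in N (left out, the last holds). Time passes only in rows, so rows that repeat a pose let the fingers close. It gives the time, the measured TCP pose, the force, the opening and the grip force at its end, in the units of the state.
- ctrl.sense(): the state, without advancing time (a new reading comes with each control period).
- ctrl.capture(name): name is "scene" or "top"; returns a dict with "image" (384x512x3 uint8, red, green, blue), "fx", "fy", "cx", "cy" (pixels), "k1" (the pictures are not rectified: a ray, as slopes to the right and down, at radius r is drawn at 1 + k1 r^2 times it, then the intrinsics apply), "R" (3x3) and "t" (3): a world point X has camera coordinates R X + t. Camera axes: x right, y down, z forward; pixel columns grow to the right and rows downward; lengths in mm; the calibration is good to about 2 mm. A picture is of the moment at which its call begins. There is no depth.
- ctrl.finish_job(): hands the job in; it is judged then, once.
The state is a dict: "time_s": time; "joints": joint angles; "dq": joint speeds; "tau": joint torques, N m; "eef_pos": TCP position; "ee_rot": TCP orientation; "force": force on the tool from outside, world axes, zero at the start; "wrist_torque": the same for the moment, N m; "grip_width": opening from 0.0 (shut) to 1.0 (fully open); "grip_force": force on a finger pad.
Only numpy, scipy, OpenCV 4.12 (cv2) and the standard library are available. Lean on these libraries where they do the work, as an engineer would, in place of code of your own. Each camera call takes 0.05 s, during which the arm holds its last target. There are 200 camera calls.

### The job

Get the drilling corner running: with the fingertips lightly press down the caps of the three switch boxes, first the round one (dust extractor), then the square one (work lamp), then the long bar one (drill), each all the way in so that it stays down, before you touch the next box. Press gently, do not lift, tip or shove the boxes, leave the jar, screwdriver, sanding block and birdhouse where they are, and finish clear of everything.

Things in the scene. Friction and masses are not known exactly. Their poses are not given: they have to be found in the camera images.
- round_box: loose grey switch box 90 x 90 mm, body 45 mm high, about 0.7 kg, on rubber feet on the bench, carrying a round mushroom cap 44 mm across. Origin: centre of its underside; z up. The caps of all three boxes are the same black.
- round_top (a point): centre of the top face of the round cap, over the box's centre; it moves with the cap: 67 mm above the bench when out, 57 mm when fully in
- round_cap (a joint): travel of the round cap straight down into its box: 0 = out (off), 0.010 m = fully in. It counts as on beyond 0.006 m. It resists with about 3 N of friction plus 40 N per m/s, has no return spring and stays where it is left; at the end of the travel it is a rigid stop
- square_box: loose grey switch box 90 x 90 mm, body 45 mm high, about 0.7 kg, on rubber feet on the bench, carrying a square cap 34 x 34 mm. Origin: centre of its underside; z up. The caps of all three boxes are the same black.
- square_top (a point): centre of the top face of the square cap, over the box's centre; it moves with the cap: 67 mm above the bench when out, 57 mm when fully in
- square_cap (a joint): travel of the square cap straight down into its box: 0 = out (off), 0.010 m = fully in. It counts as on beyond 0.006 m. It resists with about 3 N of friction plus 40 N per m/s, has no return spring and stays where it is left; at the end of the travel it is a rigid stop
- bar_box: loose grey switch box 90 x 90 mm, body 45 mm high, about 0.7 kg, on rubber feet on the bench, carrying a long bar cap, 22 mm along the box's x and 66 mm along its y. Origin: centre of its underside; z up. The caps of all three boxes are the same black.
- bar_top (a point): centre of the top face of the bar cap, over the box's centre; it moves with the cap: 67 mm above the bench when out, 57 mm when fully in
- bar_cap (a joint): travel of the bar cap straight down into its box: 0 = out (off), 0.010 m = fully in. It counts as on beyond 0.006 m. It resists with about 3 N of friction plus 40 N per m/s, has no return spring and stays where it is left; at the end of the travel it is a rigid stop
- jar: bystander: glass screw jar, 68 mm across, 85 mm high. Origin: centre of its underside
- screwdriver: bystander: screwdriver lying on the bench, about 0.2 m long along its x
- birdhouse: bystander: white wooden birdhouse, 150 x 150 x 184 mm high. Origin: centre of its underside
- sanding_block: bystander: cork sanding block 60 x 100 x 32 mm. Origin: centre of its underside
Things that resemble listed ones, but are neither listed nor needed, are in the scene too. Leave any pink look-alike of the square_box alone. Leave any yellow look-alike of the bar_box alone.

How it is judged:
By the outcome, as a careful person would: the job done as asked, in the order asked, and still so for the second after the job is handed in, with the robot touching nothing.
It also fails if it takes over 54 s, if anything falls off the work surface, if the arm or the gripper's body presses on something with over 40 N, if the wrist force passes 120 N, or if a joint passes its speed limit or range.

## Working session

There is one attempt and no reset: what is moved stays moved. The work goes in short steps, Python scripts to look and compute and a shell command to move; the robot and the scene stay as the last step left them, time stands still between calls to the robot, and variables do not carry over. Pictures are saved under pics/ and viewed, at most 10 in all, crops included, and the job is handed in when it is done.

```bash
mkdir -p pics; ls; python3 - <<'E'
from rig import ctrl
import cv2
for n in("scene","top"):
    c=ctrl.capture(n); cv2.imwrite(f"pics/{n}0.png",c["image"][:,:,::-1])
    print(n,{k:(v.tolist() if hasattr(v,'tolist') else v) for k,v in c.items() if k!="image"})
s=ctrl.sense();print(s["time_s"],s["eef_pos"],s["ee_rot"],s["force"],s["grip_width"])
E
```

```text
pics
scene {'fx': 472.49328703050776, 'fy': 472.49328703050776, 'cx': 253.14425708091423, 'cy': 187.1874673377274, 'k1': -0.001223766483042529, 'R': [[0.8009476943238413, 0.5985852317949918, -0.013360809640821892], [0.5127786042110409, -0.6973111061166849, -0.5008146606776823], [-0.3090969006973367, 0.39427521043461644, -0.8654514223317444]], 't': [-342.04073349538527, -276.2538439141238, 1763.6453742937756]}
top {'fx': 473.23386854440184, 'fy': 473.23386854440184, 'cx': 258.50135152499496, 'cy': 186.19208888182058, 'k1': -0.11532705307646289, 'R': [[-0.008877747756323115, -0.9996171514711586, 0.026205649762265276], [-0.9887871145739493, 0.004868805400968129, -0.14925259390205303], [0.1490678625569534, -0.027236835694605107, -0.9884517829080218]], 't': [-100.08455321804898, 519.6842736131478, 1435.9292863898709]}
0.1 [154.96226963 501.45259544 303.40458182] [-2.12097619e-04  1.49329366e-01  9.88787350e-01 -5.22271899e-04] [-0.15142427 -0.35501493  0.03042925] 1.0067427755150462
```

View pics/top0.png

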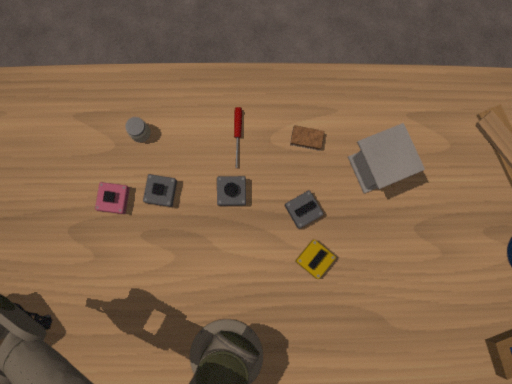

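View pics/scene0.png

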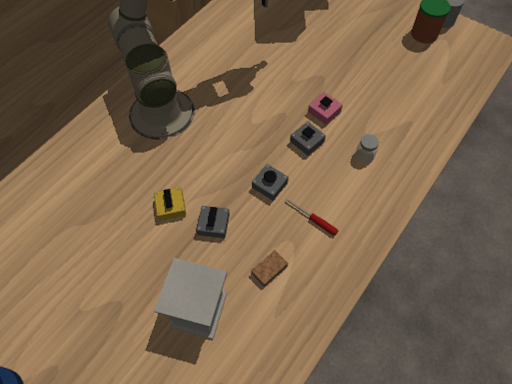

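Top view candidates: round (232,190). The square-cap boxes are grey (159,190) and pink (112,197); grey fits, because pink is the look-alike. The bar-cap boxes are grey (304,209) and yellow (318,259); grey fits. Next I'll measure the cap centres and confirm in one crop.

```bash
cat > h.py <<'E'
import numpy as np,cv2
def ray(c,uv):
    K=np.array([[c["fx"],0,c["cx"]],[0,c["fy"],c["cy"]],[0,0,1]])
    p=cv2.undistortPoints(np.array([[uv]],float),K,np.array([c["k1"],0,0,0,0.]))[0,0]
    R,t=np.array(c["R"]),np.array(c["t"]); return -R.T@t, R.T@np.array([*p,1])
def atz(c,uv,z):
    o,d=ray(c,uv); return (o+d*(z-o[2])/d[2])
def cap(c,uv,w=11,thr=45):
    g=c["image"].max(2)
    u,v=uv; P=g[v-w:v+w+1,u-w:u+w+1]
    n,L,S,C=cv2.connectedComponentsWithStats((P<thr).astype(np.uint8))
    k=min(range(1,n),key=lambda k:np.hypot(*(C[k]-w)) if S[k,4]>20 else 99)
    ys,xs=np.where(L==k); r=cv2.minAreaRect(np.c_[xs,ys].astype(np.float32))
    return C[k]+[u-w,v-w],S[k,4],r
E
python3 - <<'E'
from h import *; from rig import ctrl
T,S=ctrl.capture("top"),ctrl.capture("scene")
for n,a,b in(("round",(232,190),(270,178)),("square",(159,189),(308,133)),("bar",(305,209),(212,217))):
    for c,uv in((T,a),(S,b)):
        m,A,r=cap(c,uv); print(n,m.round(1),A,r[1],r[2],atz(c,m,65).round(1))
i=T["image"][150:290,85:345,::-1]; j=S["image"][85:255,140:350,::-1]
i=cv2.resize(i,None,fx=3,fy=3,interpolation=cv2.INTER_CUBIC)
cv2.imwrite("pics/crop1.png",cv2.convertScaleAbs(i,alpha=1.8))
E
```

```text
round [231.4 189.2] 157 (13.0, 14.0) 90.0 [506.2 -19.9  65. ]
round [269.  177.7] 165 (12.649109840393066, 15.17893123626709) 18.434947967529297 [510.1 -23.6  65. ]
square [158.4 188.9] 125 (12.551432609558105, 10.590271949768066) 11.309932708740234 [508.5 203.8  65. ]
square [307.2 133.1] 121 (10.60660171508789, 12.727920532226562) 45.0 [511.2 200.4  65. ]
bar [305.2 208.2] 149 (7.194014072418213, 20.96186637878418) 60.2551155090332 [ 446.5 -245.3   65. ]
bar [211.2 217.8] 156 (7.158705711364746, 22.235374450683594) 12.52880573272705 [ 450.6 -247.9   65. ]
```

View pics/crop1.png

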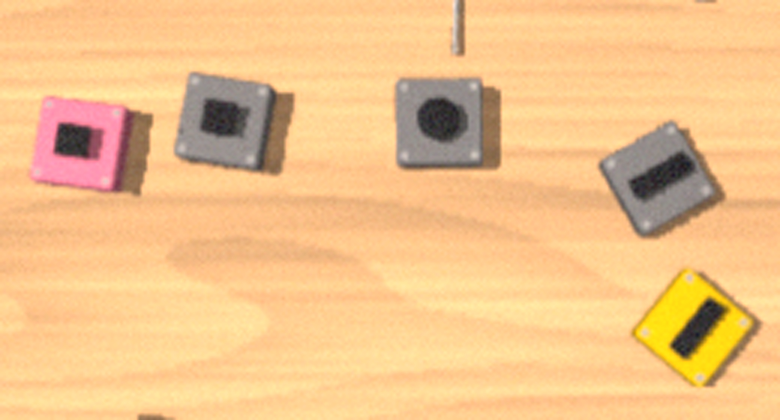

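The crop shows three grey boxes: square at crop (222,118), round at (440,120) and bar at (660,175). The pink and yellow boxes are the look-alikes. I'm closing the fingers and moving above the round cap at about (508,-22).

```bash
python3 -m creep '[[[1,-1.5,0,0,0,0],[2,-3,0,0,0,0],[14.1,-20.9,-3.6,0,0,0],[14.1,-20.9,-3.6,0,0,0],[14.1,-20.9,-3.6,0,0,0],[14.1,-20.9,-3.6,0,0,0],[14.1,-20.9,-3.6,0,0,0],[14.1,-20.9,-3.6,0,0,0],[14.1,-20.9,-3.6,0,0,0],[14.1,-20.9,-3.6,0,0,0],[14.1,-20.9,-3.6,0,0,0],[14.1,-20.9,-3.6,0,0,0],[14.1,-20.9,-3.6,0,0,0],[14.1,-20.9,-3.6,0,0,0],[14.1,-20.9,-3.6,0,0,0],[14.1,-20.9,-3.6,0,0,0],[14.1,-20.9,-3.6,0,0,0],[14.1,-20.9,-3.6,0,0,0],[14.1,-20.9,-3.6,0,0,0],[14.1,-20.9,-3.6,0,0,0]]]' 0 20
```

```text
time_s: 1.87
eef_pos: [507.1, -19.7, 214.3]
ee_rot: [0.0, 0.149, 0.989, 0.0]
force: [-0.5, -0.5, 0.1]
grip_width: -0.003
grip_force: 0.0
```

```bash
python3 -m creep '[[[0,-0.1,-1,0,0,0],[0,-0.1,-2,0,0,0],[0,-0.1,-2.5,0,0,0],[0,-0.1,-2.7,0,0,0],[0,-0.1,-2.8,0,0,0],[0,-0.1,-2.88,0,0,0],[0,-0.1,-2.96,0,0,0],[0,-0.1,-3.04,0,0,0],[0,-0.1,-3.12,0,0,0],[0,-0.1,-3.12,0,0,0]]]'
python3 - <<'E'
from h import *; from rig import ctrl
T,S=ctrl.capture("top"),ctrl.capture("scene")
i=np.hstack([cv2.resize(c["image"][v-40:v+40,u-40:u+40,::-1],(400,400),interpolation=cv2.INTER_CUBIC) for c,u,v in((T,232,185),(S,270,170))])
cv2.imwrite("pics/near1.png",cv2.convertScaleAbs(i,alpha=1.8))
E
```

```text
time_s: 2.7
eef_pos: [507.9, -23.4, 136.2]
ee_rot: [0.001, 0.149, 0.989, 0.0]
force: [0.3, 0.2, 1.6]
grip_width: -0.004
grip_force: 0.6
```

View pics/near1.png

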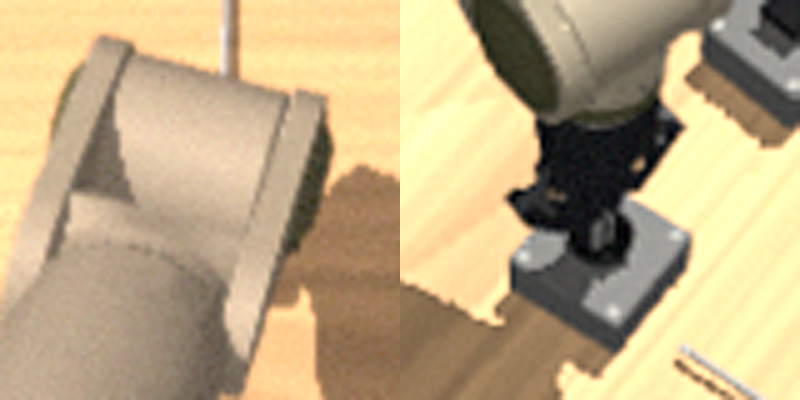

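The right crop shows the fingertips centred on the round cap at (605,235), in light contact. I'll continue in small steps.

```bash
python3 -m creep '[[[0,0,-0.04,0,0,0],[0,0,-0.08,0,0,0],[0,0,-0.12,0,0,0],[0,0,-0.16,0,0,0],[0,0,-0.2,0,0,0],[0,0,-0.2,0,0,0]]]'; python3 -m creep '[[[0,0,-0.02,0,0,0],[0,0,-0.04,0,0,0],[0,0,-0.04,0,0,0]]]'
```

```text
time_s: 3.3
eef_pos: [507.6, -23.5, 130.8]
ee_rot: [0.0, 0.149, 0.989, -0.0]
force: [1.5, 0.4, 1.8]
grip_width: -0.0
grip_force: 1.1
time_s: 3.55
eef_pos: [507.6, -23.5, 129.8]
ee_rot: [0.0, 0.149, 0.989, -0.0]
force: [2.1, -0.3, 2.6]
grip_width: 0.0
grip_force: 1.2
```

Next, 0.5 mm steps until the stop shows as a force rise.

```bash
python3 -m creep '[[[0,0,-0.02,0,0,0],[0,0,-0.02,0,0,0]]]'; python3 -m creep '[[[0,0,-0.02,0,0,0],[0,0,-0.02,0,0,0]]]'
```

```text
time_s: 3.72
eef_pos: [507.5, -23.5, 129.4]
ee_rot: [-0.0, 0.149, 0.989, -0.0]
force: [1.6, -0.5, 4.2]
grip_width: -0.001
grip_force: 1.6
time_s: 3.88
eef_pos: [507.6, -23.5, 129.1]
ee_rot: [0.0, 0.149, 0.989, -0.0]
force: [0.4, -0.2, 4.9]
grip_width: -0.003
grip_force: 2.8
```

```bash
python3 -m creep '[[[0,0,-0.02,0,0,0],[0,0,-0.02,0,0,0]]]'; python3 -m creep '[[[0,0,-0.03,0,0,0],[0,0,-0.03,0,0,0]]]'
```

```text
time_s: 4.05
eef_pos: [507.6, -23.5, 128.8]
ee_rot: [0.0, 0.149, 0.989, -0.0]
force: [0.4, -0.0, 7.7]
grip_width: 0.0
grip_force: 4.0
time_s: 4.22
eef_pos: [507.6, -23.5, 128.3]
ee_rot: [0.0, 0.149, 0.989, -0.0]
force: [-1.0, 0.1, 10.9]
grip_width: -0.001
grip_force: 5.6
```

Force rises at about 6 N/mm, so the cap is at its stop. I'll lift straight up and move above the square box.

```bash
python3 -m creep '[[[0,0,0.1,0,0,0],[0,0,0.5,0,0,0],[0,0,1.5,0,0,0],[0,0,2.5,0,0,0],[0,1,3.2,0,0,0],[0.1,9,3.2,0,0,0],[0.1,9,3.2,0,0,0],[0.1,9,3.2,0,0,0],[0.1,9,3.2,0,0,0],[0.1,9,3.2,0,0,0],[0.1,9,3.2,0,0,0],[0.1,9,3.2,0,0,0],[0.1,9,3.2,0,0,0],[0.1,9,3.2,0,0,0]]]'
python3 - <<'E'
from h import *; from rig import ctrl
T,S=ctrl.capture("top"),ctrl.capture("scene")
for c,uv in((T,(232,190)),(S,(270,180))):
    try: m,A,r=cap(c,uv); print(m.round(1),A,atz(c,m,55).round(1))
    except Exception as e: print(e)
i=cv2.resize(S["image"][70:220,190:390,::-1],(800,600),interpolation=cv2.INTER_CUBIC)
cv2.imwrite("pics/near2.png",cv2.convertScaleAbs(i,alpha=1.8))
E
```

```text
time_s: 5.38
eef_pos: [510.1, 200.4, 207.7]
ee_rot: [-0.0, 0.15, 0.989, -0.0]
force: [0.5, -0.7, -0.2]
grip_width: 0.001
grip_force: 0.0
[230.5 189.5] 169 [506.9 -16.9  55. ]
[270.4 176.2] 299 [507.  -10.9  55. ]
```

View pics/near2.png

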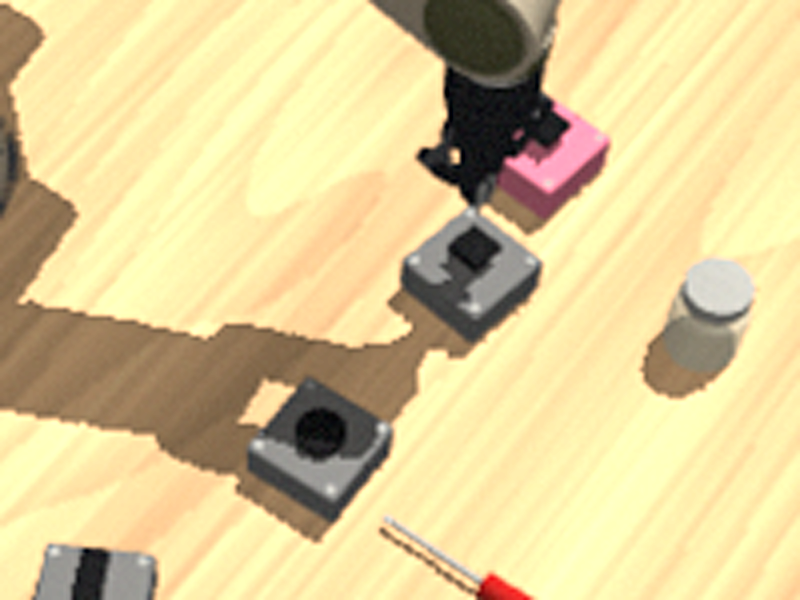

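The round cap at (320,433) is now low in its box, and the box hasn't moved. The fingers are above the square box, whose cap is at (474,248). Pressing it the same way.

```bash
python3 -m creep '[[[0,0.05,-1,0,0,0],[0,0.05,-2,0,0,0],[0,0.05,-2.4,0,0,0],[0,0.05,-2.55,0,0,0],[0,0.05,-2.63,0,0,0],[0,0.05,-2.69,0,0,0],[0,0.05,-2.75,0,0,0],[0,0.05,-2.81,0,0,0],[0,0.05,-2.87,0,0,0],[0,0.05,-2.93,0,0,0],[0,0.05,-2.99,0,0,0],[0,0.05,-3.05,0,0,0],[0,0.05,-3.09,0,0,0],[0,0.05,-3.11,0,0,0],[0,0.05,-3.11,0,0,0]]]'; python3 -m creep '[[[0,0,-0.02,0,0,0],[0,0,-0.02,0,0,0]]]';python3 -m creep '[[[0,0,-0.02,0,0,0],[0,0,-0.02,0,0,0]]]'
```

```text
time_s: 6.73
eef_pos: [510.1, 202.9, 129.8]
ee_rot: [0.0, 0.149, 0.989, 0.0]
force: [2.1, 0.3, 2.1]
grip_width: -0.001
grip_force: 1.3
time_s: 6.9
eef_pos: [510.1, 202.9, 129.4]
ee_rot: [0.0, 0.149, 0.989, 0.0]
force: [1.6, -0.5, 3.4]
grip_width: 0.0
grip_force: 1.6
time_s: 7.07
eef_pos: [510.1, 202.9, 129.1]
ee_rot: [0.0, 0.149, 0.989, 0.0]
force: [0.5, 0.4, 4.8]
grip_width: -0.004
grip_force: 2.8
```

```bash
python3 -m creep '[[[0,0,-0.02,0,0,0],[0,0,-0.02,0,0,0]]]'; python3 -m creep '[[[0,0,-0.03,0,0,0],[0,0,-0.03,0,0,0]]]'
```

```text
time_s: 7.23
eef_pos: [510.1, 202.9, 128.9]
ee_rot: [0.0, 0.149, 0.989, 0.0]
force: [0.5, 0.1, 8.4]
grip_width: -0.003
grip_force: 3.9
time_s: 7.4
eef_pos: [510.1, 202.9, 128.4]
ee_rot: [0.0, 0.149, 0.989, 0.0]
force: [-0.6, -1.0, 11.8]
grip_width: 0.002
grip_force: 5.4
```

```bash
python3 -m creep '[[[0,0,0.1,0,0,0],[0,0,0.5,0,0,0],[0,0,1.5,0,0,0],[0,0,2.5,0,0,0],[0,-1,3.2,0,0,0],[-2.45,-18,3.2,0,0,0],[-2.45,-18,3.2,0,0,0],[-2.45,-18,3.2,0,0,0],[-2.45,-18,3.2,0,0,0],[-2.45,-18,3.2,0,0,0],[-2.45,-18,3.2,0,0,0],[-2.45,-18,3.2,0,0,0],[-2.45,-18,3.2,0,0,0],[-2.45,-18,3.2,0,0,0],[-2.45,-18,3.2,0,0,0],[-2.45,-18,3.2,0,0,0],[-2.45,-18,3.2,0,0,0],[-2.45,-18,3.2,0,0,0],[-2.45,-18,3.2,0,0,0],[-2.45,-18,3.2,0,0,0]]]'
python3 - <<'E'
from h import *; from rig import ctrl
S=ctrl.capture("scene")
i=cv2.resize(S["image"][95:245,150:350,::-1],(800,600),interpolation=cv2.INTER_CUBIC)
cv2.imwrite("pics/near3.png",cv2.convertScaleAbs(i,alpha=1.8))
E
```

```text
time_s: 9.07
eef_pos: [449.1, -245.7, 207.7]
ee_rot: [-0.0, 0.148, 0.989, 0.0]
force: [0.2, -0.3, -0.6]
grip_width: -0.004
grip_force: 0.0
```

View pics/near3.png

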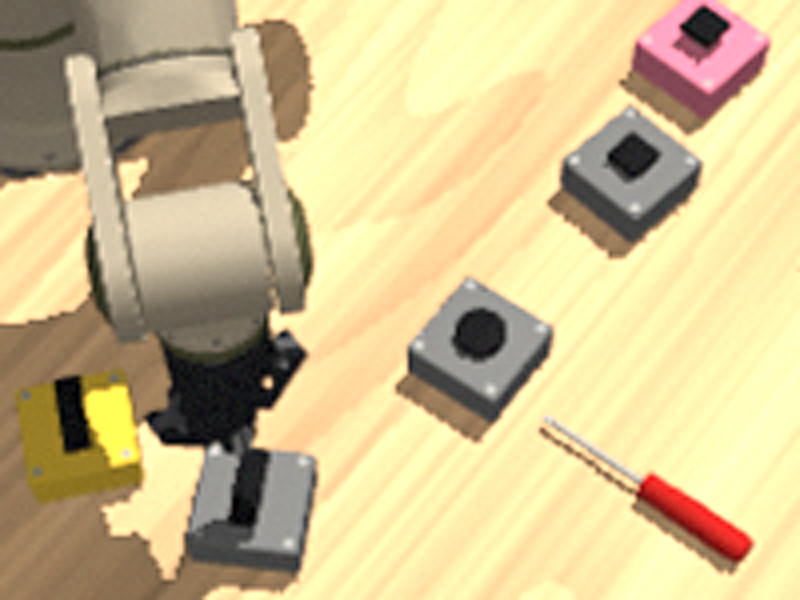

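The square cap at (633,155) and the round cap at (480,333) are both down, and their boxes haven't moved. The fingers are above the bar box, whose cap is at (250,487). Pressing it.

```bash
python3 -m creep '[[[0,0,-1,0,0,0],[0,0,-2,0,0,0],[0,0,-2.4,0,0,0],[0,0,-2.55,0,0,0],[0,0,-2.63,0,0,0],[0,0,-2.69,0,0,0],[0,0,-2.75,0,0,0],[0,0,-2.81,0,0,0],[0,0,-2.87,0,0,0],[0,0,-2.93,0,0,0],[0,0,-2.99,0,0,0],[0,0,-3.05,0,0,0],[0,0,-3.09,0,0,0],[0,0,-3.11,0,0,0],[0,0,-3.11,0,0,0]]]'; python3 -m creep '[[[0,0,-0.02,0,0,0],[0,0,-0.04,0,0,0],[0,0,-0.04,0,0,0]]]';python3 -m creep '[[[0,0,-0.02,0,0,0],[0,0,-0.02,0,0,0]]]'; python3 -m creep '[[[0,0,-0.03,0,0,0],[0,0,-0.03,0,0,0]]]'
```

```text
time_s: 10.37
eef_pos: [448.8, -247.3, 129.8]
ee_rot: [-0.0, 0.149, 0.989, -0.0]
force: [1.2, -0.4, 3.5]
grip_width: 0.003
grip_force: 1.2
time_s: 10.62
eef_pos: [448.8, -247.3, 129.1]
ee_rot: [0.0, 0.149, 0.989, -0.0]
force: [1.1, -0.4, 5.8]
grip_width: -0.002
grip_force: 2.6
time_s: 10.78
eef_pos: [448.8, -247.3, 128.8]
ee_rot: [0.0, 0.149, 0.989, -0.0]
force: [0.4, -0.6, 8.0]
grip_width: -0.003
grip_force: 3.9
time_s: 10.95
eef_pos: [448.8, -247.3, 128.3]
ee_rot: [0.0, 0.149, 0.989, -0.0]
force: [-0.8, 1.0, 11.2]
grip_width: -0.002
grip_force: 5.5
```

Same force pattern as the other two. Lifting clear and checking.

```bash
python3 -m creep '[[[0,0,0.1,0,0,0],[0,0,0.5,0,0,0],[0,0,1.5,0,0,0],[0,0,2.5,0,0,0],[0,0,4,0,0,0],[0,1,5.5,0,0,0],[-1,4,6.5,0,0,0],[-1,4,6.5,0,0,0],[-1,4,6.5,0,0,0],[-1,4,6.5,0,0,0],[-1,4,6.5,0,0,0],[-1,4,6.5,0,0,0]]]'
python3 - <<'E'
from h import *; from rig import ctrl
S=ctrl.capture("scene")
i=cv2.resize(S["image"][95:305,130:410,::-1],(800,600),interpolation=cv2.INTER_CUBIC)
cv2.imwrite("pics/near4.png",cv2.convertScaleAbs(i,alpha=1.8))
E
```

```text
time_s: 11.95
eef_pos: [423.8, -147.9, 289.6]
ee_rot: [-0.001, 0.15, 0.989, 0.0]
force: [-0.3, -0.1, 1.4]
grip_width: -0.003
grip_force: 0.0
```

View pics/near4.png

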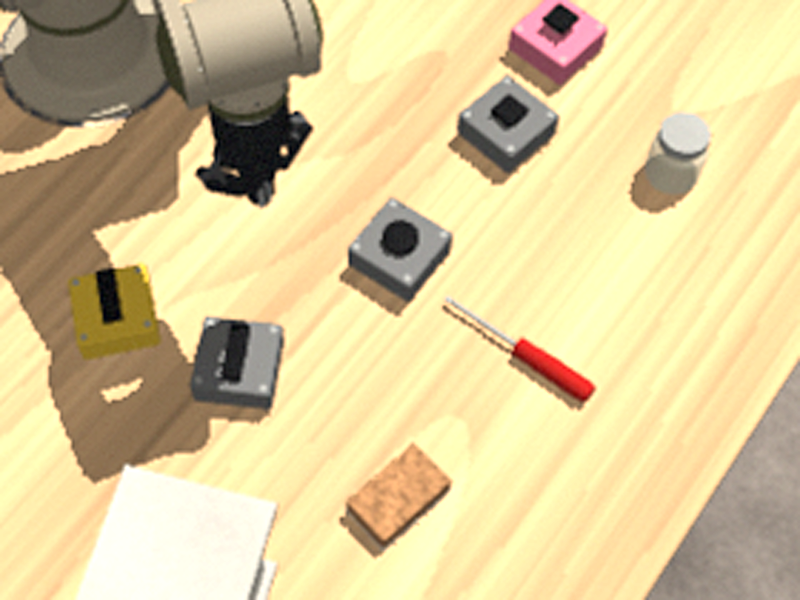

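All three caps are down: square (510,110), round (400,238) and bar (235,350). Everything else is where it was and the arm is clear, so I'm handing in.

```bash
python3 -c "
from rig import ctrl
print(ctrl.finish_job())"
```

```text
the job is handed in; nothing more can be done
None
```

I pressed the round, square and bar caps all the way in, in that order, with at most about 12 N on the tool; the final picture shows all three down, nothing else moved and the arm clear, and I handed the job in at about 12 s.

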